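# Unlock the tasting caddy and hold it up level

## Robot

A 7-joint arm with a two-finger parallel gripper is mounted at the origin on a cart in front of the work surface, level with it; the furniture and walls round the work are solid. World frame = base frame: x ahead of the robot, y to its left, z up, the work surface at z = 0. Lengths are in m, angles in degrees, forces in N, time in s.
With the tool pointing down it reaches from about 0.35 to 0.9 m from the base axis. Payload 19.9 kg.
Tool frame: the origin (TCP) lies midway between the tips of the shut fingers; the grasp point (between the pads) lies robot.grip_depth behind it (robot.grip_depth is the distance from the TCP to the grasp point, in m); z points along the fingers, y is the direction in which the jaws open and shut (so a half turn about z gives the same grasp; the last joint's range is limited). The gripper opens to 85 mm and grips with 20 to 120 N. Pads are 22 mm wide; open, the fingers measure 114 mm over their backs; the gripper's body (76 mm by 85 mm) begins 54 mm behind the grasp point. The pads swing forward as they close: fully open they stand 13 mm farther back than shut.
Start: joints at [61.106, 23.915, -0.59, 92.452, 0.269, 63.638, -3.037], TCP at [0.279, -0.559, 0.231] pointing down, gripper open.
Joint ranges: [-161.28, 161.28], [-22.2, 115.67], [-73.04, 71.86], [3.21, 147.25], [-68.34, 248.33], [10.77, 114.83], [-161.83, 161.83]. Speed limits (degrees/s): [108.29, 108.29, 136.94, 136.94, 172.46, 172.46, 172.46].

## Interface

Orientations are given as a 3x3 rotation matrix whose columns are the frame's x, y, z axes.
In Python, from rig import readout, imaging, robot gives the robot as it stands.
- The arm moves only by the tool step_arm, never from a script. Its argument "steps" is a list that holds one entry, the list of rows, each a list of 5 numbers: the shift along the tool's x, y, z in mm, then the turn about the tool's z in degrees, then the finger opening in mm, from 0 to 85.4. A call has 1 to 10 rows; each row is the pose to reach, as a shift and turn from the pose commanded when the call began, along the tool's axes at that moment; what a row does not reach only later rows make up. A row lasts 1/8 s, in which the tool goes at most 62.5 mm and 10.7 degrees, less where a joint would pass 70% of its speed; a pose out of reach is approached as far as the arm can. A call with a gripper value outside its range is refused whole. The fingers move at their own pace and stop on an object; "squeeze" is the grip in N (left out, the last holds). Time passes only in rows, so rows that repeat a pose let the fingers close. It gives the time, the measured TCP pose, the force and the opening at its end, in the units of the state.
- readout.sense(): the state, without advancing time (a new reading comes with each control period).
- imaging.camera(name): name is "scene" or "top" or "wrist"; returns the picture (420x560x3 uint8, blue, green, red); there is no depth.
- imaging.camera_model(name): a dict with "fov_y" (degrees; the focal length in pixels is half the picture's height over the tangent of half this angle, whatever the lens; pixels are square), "cx", "cy" (the principal point, pixels), "R" (3x3) and "t" (3): a world point X has camera coordinates R X + t. Camera axes: x right, y down, z forward; pixel columns grow to the right and rows downward; lengths in m; the calibration is good to about 2 mm. A picture is of the moment at which its call begins: read the wrist's pose just before it. camera_model takes no time and is no camera call; for the wrist camera it gives the pose at the moment of the call.
- robot.job_done(): hands the job in, once; it reports no verdict.
The state is a dict: "time_s": time; "joint_positions": joint angles; "dq": joint speeds; "joint_torque": joint torques, N m; "eef_pos": TCP position; "tcp_rot": TCP orientation; "wrist_force": force on the tool from outside, world axes, zero at the start; "wrist_torque": the same for the moment, N m; "opening": finger opening in m.
Only numpy, scipy, OpenCV 4.12 (cv2) and the standard library are available. Lean on these libraries where they do the work, as an engineer would, in place of code of your own. Each camera call takes 0.05 s, during which the arm holds its last target.

## Task

Slide the dock's bolt to the left, all the way to its open stop, while the tasting caddy still stands in the dock. Then take the caddy by its carrying bar and lift it straight up, about 10 cm above the dock's floor, with both jars standing on it, and keep it level and still there: finish while holding it in the air over the dock. Do not tip the caddy, and leave everything else on the table where it is.

Things in the scene. Friction and masses are not known exactly. Their poses are not given: they have to be found in the camera images.
- dock: aluminium counter dock, fixed; a shallow tray (108 x 176 mm, floor 6 mm thick, walls 5 mm thick and 22 mm high) in which the caddy stands with about 3 mm play all round, with a bolt rail along its front. Origin at the centre of the tray's underside, on the table; its x axis points away from the rail side (the rail's middle line lies at x = -92 mm), y along the rail, z up
- bolt (a joint): the slide bolt on the dock's rail, in m: 0 = locked (a 28 mm wide steel blade lies over the caddy's locking tab), 0.045 = open against its stop. It moves along the dock's +y axis, towards the left as seen from the robot, with about 1.5 N of friction, and stays where it is left; it starts between 0 and 0.01
- bolt_grip (a point): a point in the bolt's upright black grip fin, 65 mm above the table, 13 mm below the fin's top. The fin is 14 mm thick along the dock's y (the sliding direction) and 22 mm wide along the dock's x, and stands free from 36 mm to 78 mm above the table; axes as the dock's
- caddy: plywood tasting caddy, 92 x 160 mm, 160 mm tall, about 0.26 kg empty and 0.85 kg with its two jars: tray with a floor 8 mm thick and a rim 24 mm high, an upright board 36 mm wide at each end and a carrying bar between the boards; a steel tab at the foot of its front is caught under the bolt. It stands on the dock's floor, 6 mm above the table. Origin at the centre of its underside, y along its length, z up
- caddy_handle: the caddy's wooden carrying bar, 14 mm thick (caddy's x), 20 mm high and 144 mm long (along the caddy's y), fixed to the caddy; its origin at the bar's centre, 150 mm above the caddy's underside and 156 mm above the table as it stands in the dock; 40 mm free under it above the jars; axes as the caddy's
- jar_left: tasting jar with screw lid, 60 mm in diameter, 92 mm tall, about 0.3 kg, standing loose in the caddy, 38 mm from the caddy's middle towards one end (either of the two ends); origin at the centre of its underside
- jar_right: tasting jar with screw lid, 60 mm in diameter, 92 mm tall, about 0.3 kg, standing loose in the caddy, 38 mm from the caddy's middle towards one end (either of the two ends); origin at the centre of its underside
- calculator: bystander, leave alone: pocket calculator 68 x 115 x 13 mm, lying flat; origin at the centre of its underside
- marker: bystander, leave alone: fat marker pen lying on its side, 125 mm long, 17 mm thick; origin at the centre of its underside
- peg: bystander, leave alone: wooden spring peg 13 x 72 x 10 mm, lying; origin at the centre of its underside
- tall_jar: bystander, leave alone: tall jar, 68 mm across and 122 mm tall, standing on the table; origin at the centre of its underside
- berry_jar: bystander, leave alone: squat jar, 70 mm across and 86 mm tall, standing on the table; origin at the centre of its underside
- bottle: bystander, leave alone: dark bottle with a cap, 56 mm across and 193 mm tall; origin at the centre of its underside
- small_tape: bystander, leave alone: tape roll lying flat, 66 mm across and 24 mm high; origin at the centre of its underside
Not all that is in view belongs to the job. What is shaped like the jar_right but pink is not meant.

How it is judged (in metres and radians):
On the way:
1. the bolt is slid to its open stop (within 8 mm) while the caddy still stands in the dock (value of joint bolt above 0.037 m and z of caddy in the frame of dock below 0.012 m), for 0.2 s.
At the end, for the whole second after the job is handed in: Bolt within 8 mm of its open stop; fingers hold the caddy's bar; its underside 75 to 160 mm above the dock's, within 50 mm sideways of it, not touching the dock, level within 0.09 rad and still (under 20 mm/s, 0.1 rad/s); both jars stand on its floor, upright within 0.12 rad (z of caddy in the frame of dock between 0.075 and 0.16 m and horizontal distance between caddy and dock below 0.05 m and angle between caddy's own z axis and vertical below 0.09 rad and linear speed of caddy below 0.02 m/s and angular speed of caddy below 0.1 rad/s and contact force between caddy_handle and the fingers above 3 N and contact force between caddy and dock below 0.05 N and value of joint bolt above 0.037 m and z of jar_left in the frame of caddy between 0.004 and 0.014 m and horizontal distance between each of jar_left, jar_right and caddy below 0.055 m and angle between each of jar_left, jar_right's own z axis and vertical below 0.12 rad and z of jar_right in the frame of caddy between 0.004 and 0.014 m); the arm keeps its last pose, push and grip.
It fails at once if the caddy is tipped by more than 0.3 rad (angle between caddy's own z axis and vertical above 0.3 rad).
It fails at once if a bystander is moved by more than 25 mm (distance of any of calculator, marker, peg, tall_jar, bottle, small_tape, berry_jar from where it was at the start of the episode above 0.025 m).
It also fails if it takes over 35 s, if anything falls off the work surface, if the arm or the gripper's body presses on something with over 40 N, if the wrist force passes 120 N, or if a joint passes its speed limit or range.

## Working session

There is one attempt and no reset: what is moved stays moved. The work goes in short steps, Python scripts to look and compute and a tool call to move; the robot and the scene stay as the last step left them, time stands still between calls to the robot, and variables do not carry over. Pictures are saved under pics/ and viewed, and the job is handed in when it is done.

Besides the shell and the picture viewer there is one more tool, called after "Request:" as name(argument=value, ...) on one line, values as JSON. step_arm: Moves the arm, as the interface text tells. Its arguments: {"type":"object","properties":{"steps":{"type":"array","items":{"type":"array","items":{"type":"array","items":{"type":"number"}}}},"squeeze":{"type":"number"}},"required":["steps"]}

```bash
ls; mkdir -p pics
python3 - <<'E'
from rig import readout, imaging, robot
import cv2, numpy as np
s=readout.sense()
for k in s: print(k,np.round(s[k],4).tolist())
print(robot.grip_depth)
for n in ["scene","top"]:
    cv2.imwrite(f"pics/{n}0.png",imaging.camera(n)); m=imaging.camera_model(n); print(n,{k:np.round(v,4).tolist() for k,v in m.items() if not isinstance(v,str)})
E
```

```text
pics
time_s 0.0
joint_positions [61.1057, 23.9494, -0.5904, 92.4841, 0.2677, 63.6384, -3.0369]
dq [-0.0157, 0.0337, -0.0318, -0.0598, -0.0432, -0.074, 0.0022]
joint_torque [-0.0005, -86.4448, 0.6791, -43.4901, 0.0191, 0.0074, 0.0]
eef_pos [0.2789, -0.559, 0.2307]
tcp_rot [[0.8948, 0.4464, -0.0006], [0.4465, -0.8948, 0.0011], [-0.0001, -0.0012, -1.0]]
wrist_force [0.2566, -0.3458, 0.0568]
wrist_torque [0.0564, 0.0065, -0.0221]
opening 0.0852
0.0187
scene {'fov_y': 50.0039, 'cx': 289.5158, 'cy': 206.1828, 'R': [[0.246, 0.9692, -0.0143], [0.8009, -0.2115, -0.5603], [-0.546, 0.1264, -0.8282]], 't': [-0.2601, -0.4246, 1.5769]}
top {'fov_y': 42.7541, 'cx': 285.6825, 'cy': 209.8526, 'R': [[0.0072, -0.9998, -0.0162], [-0.9985, -0.0063, -0.0544], [0.0543, 0.0166, -0.9984]], 't': [0.1132, 0.6441, 1.2288]}
```

View pics/scene0.png

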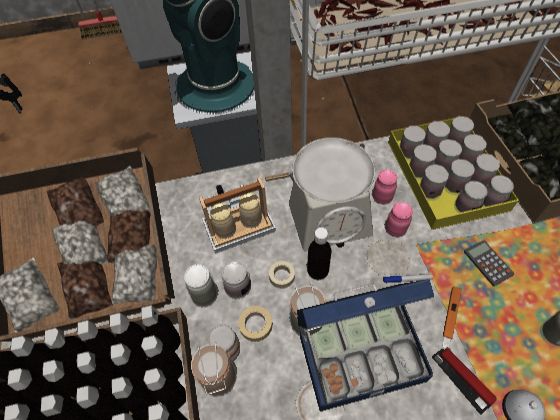

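View pics/top0.png

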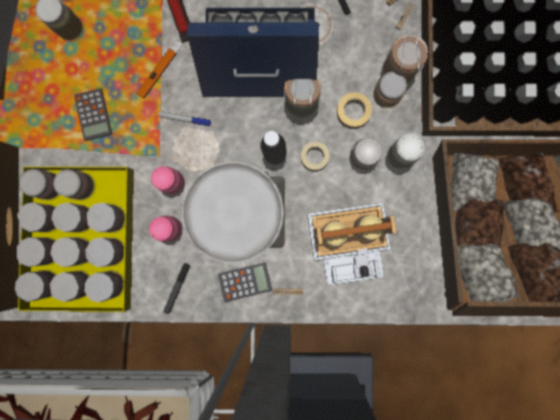

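Run:
```python
import cv2, numpy as np
a=cv2.imread("pics/top0.png")[190:300,280:420]; b=cv2.imread("pics/scene0.png")[165:260,190:290]
cv2.imwrite("pics/top0z.png",cv2.resize(a,None,fx=5,fy=5,interpolation=cv2.INTER_CUBIC))
cv2.imwrite("pics/scene0z.png",cv2.resize(b,None,fx=6,fy=6,interpolation=cv2.INTER_CUBIC))
```

```text
(no output)
```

View pics/top0z.png

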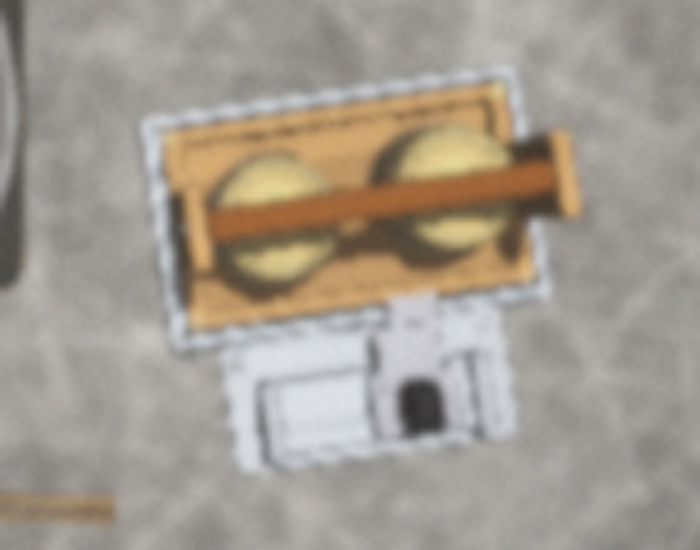

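View pics/scene0z.png

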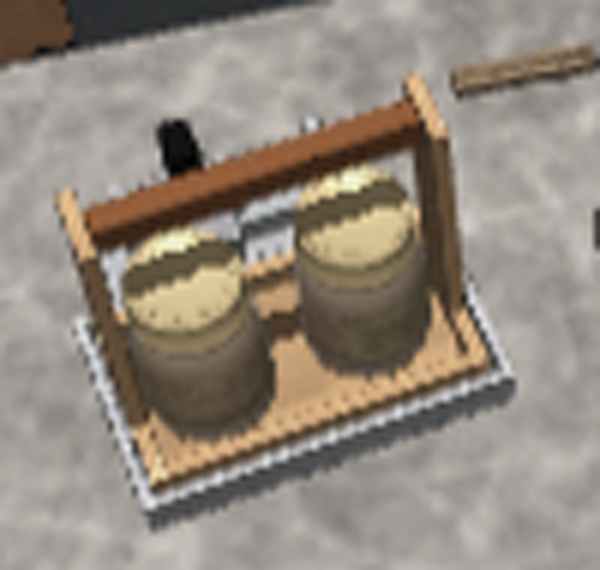

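```bash
cat > h.py <<'E'
import numpy as np, cv2
from rig import imaging
def ray(m,uv):
    f=210/np.tan(np.radians(m["fov_y"])/2); R=np.array(m["R"]);t=np.array(m["t"])
    d=R.T@np.array([(uv[0]-m["cx"])/f,(uv[1]-m["cy"])/f,1]); return -R.T@t,d
def onz(m,uv,z):
    o,d=ray(m,uv); return (o+d*(z-o[2])/d[2])
def tri(m1,a,m2,b):
    o1,d1=ray(m1,a);o2,d2=ray(m2,b);d1=d1/np.linalg.norm(d1);d2=d2/np.linalg.norm(d2)
    s=np.linalg.lstsq(np.c_[d1,-d2],o2-o1,rcond=None)[0]
    p,q=o1+s[0]*d1,o2+s[1]*d2; return (p+q)/2,np.linalg.norm(p-q)
def proj(m,X):
    f=210/np.tan(np.radians(m["fov_y"])/2);c=np.array(m["R"])@X+np.array(m["t"]);return f*c[0]/c[2]+m["cx"],f*c[1]/c[2]+m["cy"]
E
python3 - <<'E'
from h import *
mt=imaging.camera_model("top"); ms=imaging.camera_model("scene"); print(mt.keys())
z=lambda u,v:(280+(u+.5)/5-.5,190+(v+.5)/5-.5)
sc=lambda u,v:(190+(u+.5)/6-.5,165+(v+.5)/6-.5)
c=[onz(mt,z(*p),.022) for p in [(147,122),(512,70),(547,293),(180,348)]]
c=np.array(c);print("dock corners",c.round(4).tolist(),"centre",c.mean(0).round(4), "sides",[round(float(np.linalg.norm(c[i]-c[i-1])),4) for i in range(4)])
for a,b in [(0,1),(3,2)]:
    d=c[a]-c[b]; print("yaw",np.degrees(np.arctan2(-d[0],d[1])))
a=cv2.imread("pics/top0.png"); hsv=cv2.cvtColor(a,cv2.COLOR_BGR2HSV)
r=hsv[190:300,280:420]
mk=((r[...,0]<12)&(r[...,1]>150)&(r[...,2]>80)).astype(np.uint8)
n,l,st,ce=cv2.connectedComponentsWithStats(mk); i=1+np.argmax(st[1:,4]); 
box=cv2.minAreaRect(np.argwhere(l==i)[:,::-1].astype(np.float32)); print(box)
pts=cv2.boxPoints(box)+[280,190]
w=np.array([onz(mt,p,.166) for p in pts]);print("bar",w.round(4).tolist(),w.mean(0).round(4))
L=max([(w[i]-w[i-1]) for i in range(4)],key=np.linalg.norm); L=L*np.sign(L[1]); print(np.linalg.norm(L),np.degrees(np.arctan2(-L[0],L[1])))
mk=(r[...,2]<75).astype(np.uint8); mk[:70]=0
n,l,st,ce=cv2.connectedComponentsWithStats(mk); print(st[1:],ce[1:]+[280,190])
print("fin z", onz(mt,z(422,405),.078))
print("bar tri",tri(mt,z(210,222),ms,sc(418,115)),tri(mt,z(555,180),ms,sc(95,225)))
print("fin tri",tri(mt,z(422,405),ms,sc(178,128)))
E
```

```text
dict_keys(['fov_y', 'cx', 'cy', 'R', 't'])
dock corners [[0.6339, 0.0635, 0.022], [0.6591, -0.1051, 0.022], [0.5563, -0.121, 0.022], [0.5297, 0.0478, 0.022]] centre [ 0.5947 -0.0287  0.022 ] sides [0.1054, 0.1705, 0.104, 0.1708]
yaw 8.49073089094677
yaw 8.944920334083362Traceback (most recent call last):
  File "<stdin>", line 12, in <module>
    return _wrapfunc(a, 'argmax', axis=axis, out=out, **kwds)
    return bound(*args, **kwds)
ValueError: attempt to get argmax of an empty sequence
```

Run:
```python
from h import *
mt=imaging.camera_model("top"); ms=imaging.camera_model("scene")
z=lambda u,v:(280+(u+.5)/5-.5,190+(v+.5)/5-.5)
sc=lambda u,v:(190+(u+.5)/6-.5,165+(v+.5)/6-.5)
a=cv2.imread("pics/top0.png"); hsv=cv2.cvtColor(a,cv2.COLOR_BGR2HSV)
r=hsv[190:300,280:420]
print(r[40,72],r[38,90],r[85,40],r[81,84])
mk=((r[...,0]<15)&(r[...,1]>185)&(r[...,2]>80)).astype(np.uint8)
n,l,st,ce=cv2.connectedComponentsWithStats(mk); i=1+np.argmax(st[1:,4]); 
box=cv2.minAreaRect(np.argwhere(l==i)[:,::-1].astype(np.float32)); print(box)
pts=cv2.boxPoints(box)+[280,190]
w=np.array([onz(mt,p,.166) for p in pts]);print("bar",w.mean(0).round(4))
L=max([(w[i]-w[i-1]) for i in range(4)],key=np.linalg.norm); L=L*np.sign(L[1]); print(np.linalg.norm(L),np.degrees(np.arctan2(-L[0],L[1])))
mk=(r[...,2]<75).astype(np.uint8); mk[:70]=0
n,l,st,ce=cv2.connectedComponentsWithStats(mk); print(st[1:],ce[1:]+[280,190])
print("fin z", onz(mt,z(422,405),.078))
print("bar ends z",onz(mt,z(210,222),.166),onz(mt,z(555,180),.166))
print("bar tri",tri(mt,z(210,222),ms,sc(418,115)),tri(mt,z(555,180),ms,sc(95,225)))
print("fin tri",tri(mt,z(422,405),ms,sc(178,128)))
```

```text
[ 12 164 162] [ 13 167 159] [ 15  16 159] [160  13  61]Traceback (most recent call last):
  File "<stdin>", line 9, in <module>
    return _wrapfunc(a, 'argmax', axis=axis, out=out, **kwds)
    return bound(*args, **kwds)
ValueError: attempt to get argmax of an empty sequence
```

Run:
```python
from h import *
mt=imaging.camera_model("top"); ms=imaging.camera_model("scene")
z=lambda u,v:(280+(u+.5)/5-.5,190+(v+.5)/5-.5)
sc=lambda u,v:(190+(u+.5)/6-.5,165+(v+.5)/6-.5)
a=cv2.imread("pics/top0.png"); hsv=cv2.cvtColor(a,cv2.COLOR_BGR2HSV)
r=hsv[190:300,280:420]
mk=((r[...,0]<14.5)&(r[...,1]>140)&(r[...,2]>80)).astype(np.uint8)
n,l,st,ce=cv2.connectedComponentsWithStats(mk); i=1+np.argmax(st[1:,4]); 
box=cv2.minAreaRect(np.argwhere(l==i)[:,::-1].astype(np.float32)); print(box)
pts=cv2.boxPoints(box)+[280,190]
w=np.array([onz(mt,p,.166) for p in pts]);print("bar",w.mean(0).round(4))
L=max([(w[i]-w[i-1]) for i in range(4)],key=np.linalg.norm); L=L*np.sign(L[1]); print(np.linalg.norm(L),np.degrees(np.arctan2(-L[0],L[1])))
mk=(r[...,2]<95).astype(np.uint8); mk[:70]=0
n,l,st,ce=cv2.connectedComponentsWithStats(mk); print(st[1:],ce[1:]+[280,190])
print("fin z", onz(mt,z(422,405),.078))
print("bar ends z",onz(mt,z(210,222),.166),onz(mt,z(555,180),.166))
print("bar tri",tri(mt,z(210,222),ms,sc(418,115)),tri(mt,z(555,180),ms,sc(95,225)))
print("fin tri",tri(mt,z(422,405),ms,sc(178,128)))
```

```text
((75.99256896972656, 39.449005126953125), (6.3701171875, 69.16423034667969), 81.7028579711914)
bar [ 0.5962 -0.0286  0.166 ]
0.14107623236738712 8.69645834736256
[[80 76  9 11 72]] [[363.68055556 271.02777778]]
fin z [ 0.50768255 -0.05626452  0.078     ]
bar ends z [0.58641735 0.04144983 0.166     ] [ 0.60453071 -0.09909186  0.166     ]
bar tri (array([0.58665065, 0.04258982, 0.1646995 ]), np.float64(0.0024486353676428413)) (array([ 0.60499464, -0.09740111,  0.16167349]), np.float64(0.00490348409003252))
fin tri (array([ 0.50817311, -0.05537477,  0.08749441]), np.float64(0.0006760968349475466))
```

Request:
step_arm(steps=[[[0,0,-40,0,45],[50,-40,-40,3,45],[100,-81,-40,6,45],[150,-122,-40,9,45],[200,-163,-40,12,45],[250,-203,-40,15,45],[300,-244,-40,18,45],[350,-284,-40,18,45],[400,-325,-40,18,45],[429,-348,-20,18,45]]])

```text
time_s: 1.35
eef_pos: [0.5087, -0.054, 0.252]
tcp_rot: [[0.989, 0.149, 0.002], [0.149, -0.989, -0.0], [0.002, 0.001, -1.0]]
wrist_force: [1.1, -1.0, -0.9]
opening: 0.0447
```

```bash
cat > look.py <<'E'
import sys
from h import *
from rig import readout
s=readout.sense()
for k in ["time_s","joint_positions","eef_pos","tcp_rot","wrist_force","opening"]: print(k,np.round(s[k],4).tolist())
for n in sys.argv[2:]:
    m=imaging.camera_model(n); cv2.imwrite(f"pics/{n}{sys.argv[1]}.png",imaging.camera(n))
    np.save(f"pics/{n}{sys.argv[1]}.npy",m,allow_pickle=True)
E
python3 look.py 1 wrist top
```

```text
time_s 1.35
joint_positions [19.7076, 11.9242, -19.5066, 106.6118, 4.4898, 62.0691, -82.9423]
eef_pos [0.5087, -0.054, 0.252]
tcp_rot [[0.9888, 0.1489, 0.0023], [0.1489, -0.9889, -0.0002], [0.0023, 0.0005, -1.0]]
wrist_force [1.0781, -1.0031, -0.894]
opening 0.0447
```

View pics/wrist1.png

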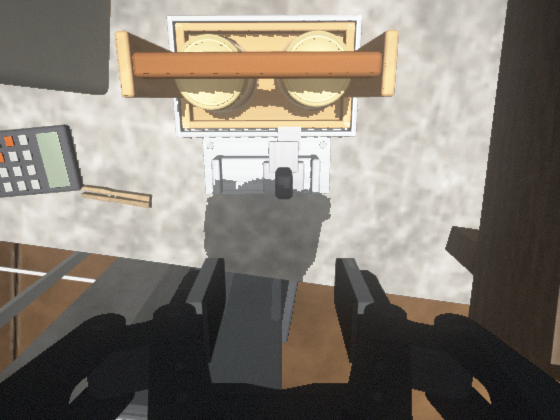

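View pics/top1.png

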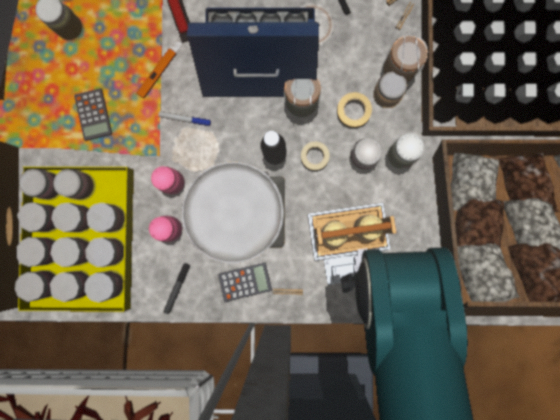

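Run:
```python
from h import *
a=cv2.imread("pics/wrist1.png")
cv2.imwrite("pics/w1z.png",cv2.resize(a[120:210,200:340],None,fx=5,fy=5,interpolation=cv2.INTER_CUBIC))
m=np.load("pics/wrist1.npy",allow_pickle=True).item()
print("cam",(-np.array(m["R"]).T@m["t"]).round(3))
for p in [(285,182),(285,170),(285,195)]: print(p,onz(m,p,.078).round(4))
c=np.array([onz(m,p,.022) for p in [(168,17),(360,17),(355,135),(178,135)]]);print(c.round(4).tolist(),c.mean(0))
for p in [(132,65),(383,65),(258,53),(258,77)]: print(p,onz(m,p,.166).round(4))
fin=np.array([.507,-.056,.078]); x=np.array([.9885,.151,0]);y=np.array([-.151,.9885,0])
for sx in(-1,1):
  for sy in (-1,1): print(np.round(proj(m,fin+sx*.011*x+sy*.007*y),1), np.round(proj(m,fin+sx*.011*x+sy*.007*y-[0,0,.042]),1))
```

```text
cam [ 0.58  -0.042  0.393]
(285, 182) [ 0.5123 -0.057   0.078 ]
(285, 170) [ 0.5226 -0.0555  0.078 ]
(285, 195) [ 0.501  -0.0588  0.078 ]
[[0.6339, 0.067, 0.022], [0.6595, -0.1031, 0.022], [0.5566, -0.1199, 0.022], [0.531, 0.0504, 0.022]] [ 0.5952432  -0.02641691  0.022     ]
(132, 65) [0.5851 0.0432 0.166 ]
(383, 65) [ 0.6063 -0.0974  0.166 ]
(258, 53) [ 0.602  -0.0265  0.166 ]
(258, 77) [ 0.5894 -0.0282  0.166 ]
[290.9 200.1] [289.7 188.9]
[274.8 200.2] [275.3 189. ]
[291.1 175.2] [289.8 166.6]
[274.6 175.2] [275.2 166.6]
```

View pics/w1z.png

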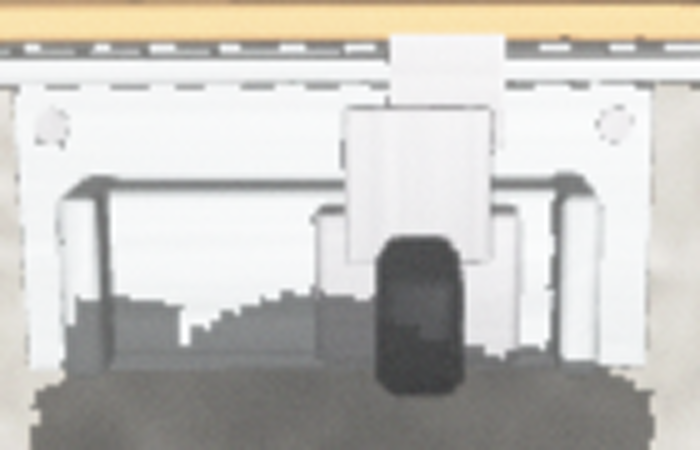

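Request:
step_arm(steps=[[[-2,3,50,0,45],[-2,3,100,0,45],[-2,3,140,0,45],[-2,3,175,0,45],[-2,3,206,0,45],[-2,3,206,0,45]]], squeeze=20)

```text
time_s: 2.2
eef_pos: [0.5045, -0.0596, 0.0436]
tcp_rot: [[0.989, 0.148, -0.004], [0.148, -0.989, 0.001], [-0.004, -0.001, -1.0]]
wrist_force: [0.7, 0.2, 0.4]
opening: 0.0448
```

```bash
python3 look.py 2 wrist scene
```

```text
time_s 2.2
joint_positions [16.4402, 28.6901, -15.9417, 116.0278, 12.5787, 37.1207, -89.234]
eef_pos [0.5045, -0.0596, 0.0436]
tcp_rot [[0.989, 0.148, -0.004], [0.148, -0.989, 0.0006], [-0.0039, -0.0012, -1.0]]
wrist_force [0.6792, 0.2379, 0.3753]
opening 0.0448
```

View pics/wrist2.png

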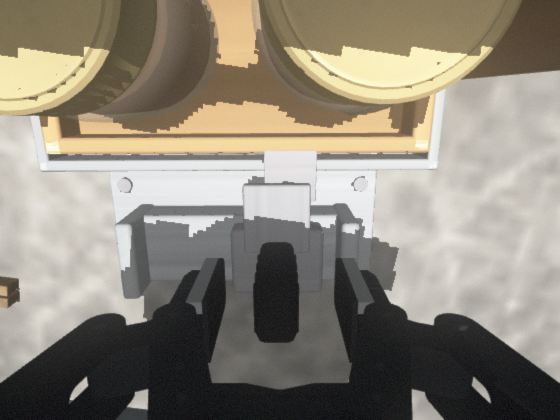

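Request:
step_arm(steps=[[[2,0,0,0,30],[2,0,0,0,10],[2,0,0,0,5],[2,0,0,0,5],[2,0,0,0,5]]], squeeze=20)

```text
time_s: 2.92
eef_pos: [0.5087, -0.0593, 0.0463]
tcp_rot: [[0.989, 0.148, 0.002], [0.148, -0.989, -0.0], [0.002, 0.001, -1.0]]
wrist_force: [-1.5, 0.8, 9.5]
opening: 0.0138
```

Request:
step_arm(steps=[[[0,-6,0,0,5],[0,-12,0,0,5],[0,-18,0,0,5],[0,-24,0,0,5],[0,-30,0,0,5],[0,-34,0,0,5],[0,-34,0,0,5]]])

```text
time_s: 3.8
eef_pos: [0.5036, -0.0253, 0.0463]
tcp_rot: [[0.989, 0.149, 0.002], [0.149, -0.989, -0.0], [0.002, 0.0, -1.0]]
wrist_force: [-2.3, 1.1, 10.9]
opening: 0.0134
```

Request:
step_arm(steps=[[[0,-3,0,0,5],[0,-6,0,0,5],[0,-9,0,0,5],[0,-9,0,0,5]]])

```text
time_s: 4.3
eef_pos: [0.5024, -0.018, 0.0463]
tcp_rot: [[0.989, 0.147, 0.002], [0.147, -0.989, -0.001], [0.001, 0.002, -1.0]]
wrist_force: [-0.4, -8.2, 8.5]
opening: 0.0136
```

```bash
python3 look.py 3 wrist
```

```text
time_s 4.3
joint_positions [11.9564, 27.8986, -16.2144, 116.9587, 12.7828, 36.6835, -94.2883]
eef_pos [0.5024, -0.018, 0.0463]
tcp_rot [[0.9891, 0.1473, 0.0017], [0.1473, -0.9891, -0.0015], [0.0015, 0.0017, -1.0]]
wrist_force [-0.3795, -8.1726, 8.4728]
opening 0.0136
```

View pics/wrist3.png

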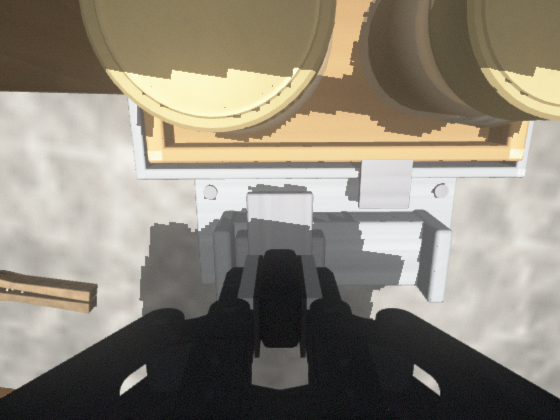

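The fin is gripped at (280,300). The blade at (280,220) is now clear of the tab at (385,185), and an opposing force has built up. I'll push slightly more to confirm it is at the stop.

Request:
step_arm(steps=[[[0,-2,0,0,5],[0,-4,0,0,5],[0,-4,0,0,5],[0,-4,0,0,5]]])

```text
time_s: 4.85
eef_pos: [0.5023, -0.0174, 0.0464]
tcp_rot: [[0.99, 0.144, 0.002], [0.144, -0.99, -0.005], [0.002, 0.005, -1.0]]
wrist_force: [4.5, -29.9, 6.0]
opening: 0.0138
```

Request:
step_arm(steps=[[[0,5,0,0,5],[0,5,0,0,30],[0,5,0,0,45],[0,5,0,0,45],[0,5,-50,0,45],[0,5,-100,0,45],[0,5,-150,0,45],[0,5,-205,0,45],[0,5,-205,0,45]]])

```text
time_s: 5.98
eef_pos: [0.5033, -0.0175, 0.2541]
tcp_rot: [[0.989, 0.148, 0.006], [0.148, -0.989, -0.001], [0.006, 0.002, -1.0]]
wrist_force: [-0.9, 0.4, -0.4]
opening: 0.0453
```

```bash
python3 look.py 4 wrist
```

```text
time_s 5.975
joint_positions [16.5849, 10.8798, -20.4288, 107.6235, 4.35, 61.8774, -87.0067]
eef_pos [0.5033, -0.0175, 0.2541]
tcp_rot [[0.9889, 0.1483, 0.0063], [0.1483, -0.9889, -0.0006], [0.0061, 0.0016, -1.0]]
wrist_force [-0.8562, 0.4279, -0.4154]
opening 0.0453
```

View pics/wrist4.png

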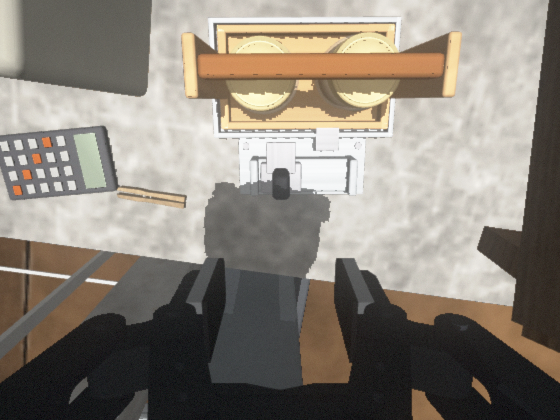

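Run:
```python
from h import *
a=cv2.imread("pics/wrist4.png"); m=np.load("pics/wrist4.npy",allow_pickle=True).item()
h=cv2.cvtColor(a,cv2.COLOR_BGR2HSV); print(h[65,320],h[75,320],h[30,300])
mk=((h[...,0]<14)&(h[...,1]>165)&(h[...,2]>110)).astype(np.uint8);mk[130:]=0;mk[:, :180]=0;mk[:,470:]=0
n,l,st,ce=cv2.connectedComponentsWithStats(mk); i=1+np.argmax(st[1:,4]); print(st[i],ce[i])
x0,y0,w,hh=st[i][:4]
# top face rows
for u in (x0,x0+w-1): 
    print(u,[onz(m,(u,v),.166).round(4).tolist() for v in (ce[i][1],)])
cv2.imwrite("pics/w4z.png",cv2.resize(a[10:150,180:470],None,fx=2.7,fy=2.7,interpolation=cv2.INTER_CUBIC))
for v in (53,65,77): print(onz(m,(321,v),.166).round(4))
print("fin",onz(m,(281,199),.078))
```

```text
[ 13 143 211] [ 13 136 175] [ 20  84 246]Traceback (most recent call last):
  File "<stdin>", line 5, in <module>
    return _wrapfunc(a, 'argmax', axis=axis, out=out, **kwds)
    return bound(*args, **kwds)
ValueError: attempt to get argmax of an empty sequence
```

Request:
step_arm(steps=[[[9,2,0,-10,50],[18,5,0,-20,50],[27,7,0,-30,50],[36,10,0,-40,50],[45,12,0,-50,50],[54,14,0,-60,50],[63,17,0,-70,50],[72,19,0,-80,50],[81,22,0,-90,50],[90,24,0,-90,50]]])

```text
time_s: 7.28
eef_pos: [0.5942, -0.0282, 0.2489]
tcp_rot: [[-0.147, 0.989, -0.002], [0.989, 0.147, 0.001], [0.001, -0.002, -1.0]]
wrist_force: [0.1, 0.5, 0.6]
opening: 0.05
```

Request:
step_arm(steps=[[[0,0,0,0,50],[0,0,0,0,50]]])

```text
time_s: 7.52
eef_pos: [0.594, -0.0279, 0.25]
tcp_rot: [[-0.146, 0.989, -0.001], [0.989, 0.146, 0.0], [0.0, -0.001, -1.0]]
wrist_force: [-0.0, 0.7, 0.5]
opening: 0.0502
```

```bash
python3 look.py 5 wrist
python3 - <<'E'
from h import *
a=cv2.imread("pics/wrist5.png"); m=np.load("pics/wrist5.npy",allow_pickle=True).item()
h=cv2.cvtColor(a,cv2.COLOR_BGR2HSV)
for v in range(0,240,30): print(v,[ (u) for u in range(200,360) if h[v,u,0]<15 and h[v,u,1]>120][::200] , np.flatnonzero((h[v,:,0]<=15)&(h[v,:,1]>115))[[0,-1]] if ((h[v,:,0]<=15)&(h[v,:,1]>115)).any() else None)
E
```

```text
time_s 7.525
joint_positions [24.652, 22.8539, -32.3786, 94.8844, 13.1364, 66.1276, -2.6519]
eef_pos [0.594, -0.0279, 0.25]
tcp_rot [[-0.146, 0.9893, -0.0007], [0.9893, 0.146, 0.0001], [0.0002, -0.0006, -1.0]]
wrist_force [-0.0154, 0.7253, 0.5113]
opening 0.0502
0 [] [534 534]
30 [] None
60 [] None
90 [] None
120 [286] [272 292]
150 [273] [ 11 292]
180 [273] [  6 292]
210 [274] [  2 291]
```

View pics/wrist5.png

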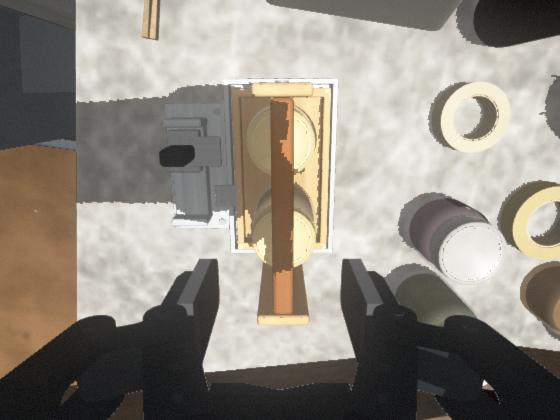

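Run:
```python
from h import *
m=np.load("pics/wrist5.npy",allow_pickle=True).item()
for p in [(283,98),(284,313),(274,205),(292,205)]: print(onz(m,p,.166).round(4))
print(proj(m,np.array([.594,-.0279,.25])))
```

```text
[0.5863 0.044  0.166 ]
[ 0.6078 -0.0945  0.166 ]
[ 0.5902 -0.02    0.166 ]
[ 0.6013 -0.0184  0.166 ]
(np.float64(277.2311047831618), np.float64(279.954504525956))
```

Request:
step_arm(steps=[[[2,3,30,0,50],[2,3,60,0,50],[2,3,90,0,50],[2,3,114,0,50],[2,3,114,0,50]]])

```text
time_s: 8.2
eef_pos: [0.5959, -0.0257, 0.1351]
tcp_rot: [[-0.147, 0.989, -0.003], [0.989, 0.147, 0.0], [0.001, -0.003, -1.0]]
wrist_force: [0.7, -0.4, 0.1]
opening: 0.05
```

Request:
step_arm(steps=[[[0,0,0,0,30],[0,0,0,0,20],[0,0,0,0,5],[0,0,0,0,5],[0,0,0,0,5],[0,0,0,0,5]]], squeeze=60)

```text
time_s: 8.95
eef_pos: [0.5969, -0.0258, 0.1373]
tcp_rot: [[-0.148, 0.989, 0.0], [0.989, 0.148, -0.001], [-0.001, 0.0, -1.0]]
wrist_force: [-5.2, -0.3, 9.8]
opening: 0.0132
```

```bash
python3 look.py 6 wrist scene; python3 -c "
import cv2;a=cv2.imread('pics/scene6.png')[120:270,150:320];cv2.imwrite('pics/s6z.png',cv2.resize(a,None,fx=4,fy=4))"
```

```text
time_s 8.95
joint_positions [22.3022, 30.0785, -30.046, 100.4523, 18.0433, 54.2951, -6.5383]
eef_pos [0.5969, -0.0258, 0.1373]
tcp_rot [[-0.148, 0.989, 0.0001], [0.989, 0.148, -0.0006], [-0.0006, 0.0, -1.0]]
wrist_force [-5.1603, -0.2508, 9.8187]
opening 0.0132
```

View pics/wrist6.png

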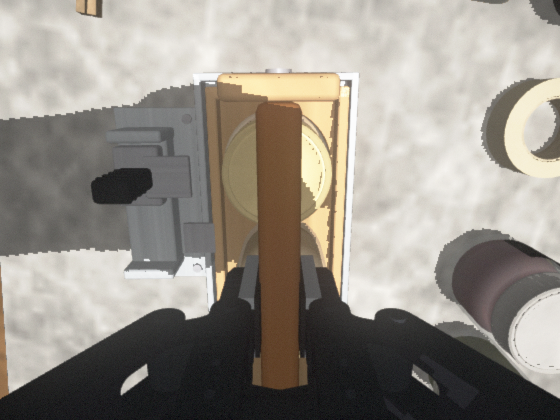

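View pics/s6z.png

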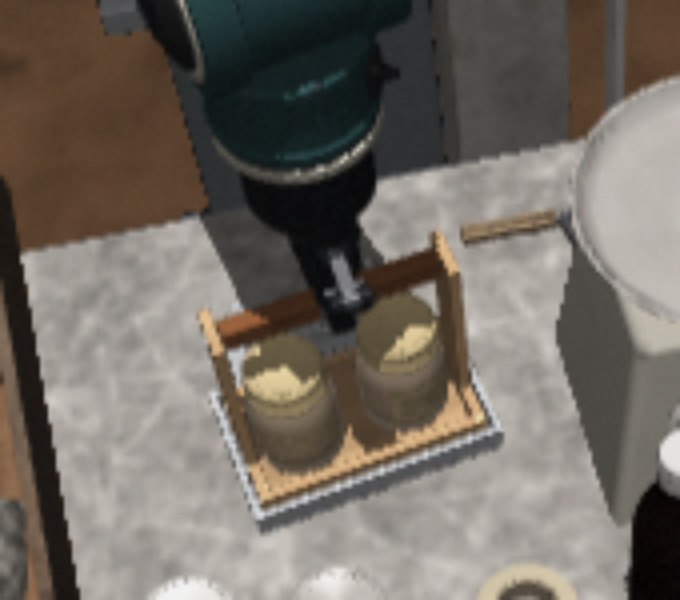

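Request:
step_arm(steps=[[[0,0,-2,0,5],[0,0,-5,0,5],[0,0,-9,0,5],[0,0,-14,0,5],[0,0,-19,0,5],[0,0,-24,0,5],[0,0,-28,0,5],[0,0,-30,0,5],[0,0,-30,0,5]]], squeeze=80)

```text
time_s: 10.18
eef_pos: [0.597, -0.0257, 0.1663]
tcp_rot: [[-0.148, 0.989, 0.0], [0.989, 0.148, 0.0], [0.0, 0.0, -1.0]]
wrist_force: [0.6, -0.7, -7.3]
opening: 0.0129
```

```bash
python3 look.py 7 wrist scene; python3 -c "
import cv2;a=cv2.imread('pics/scene7.png')[120:270,150:320];cv2.imwrite('pics/s7z.png',cv2.resize(a,None,fx=4,fy=4))"
```

```text
time_s 10.175
joint_positions [22.9727, 28.0992, -30.8392, 99.1875, 16.6703, 57.3087, -5.4727]
eef_pos [0.597, -0.0257, 0.1663]
tcp_rot [[-0.1481, 0.989, 0.0001], [0.989, 0.1481, 0.0], [0.0, 0.0001, -1.0]]
wrist_force [0.5798, -0.7371, -7.3394]
opening 0.0129
```

View pics/s7z.png

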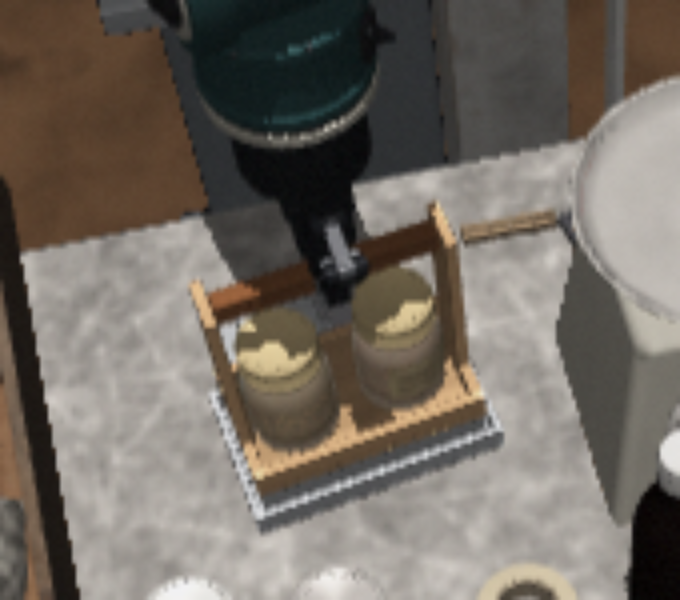

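The caddy is up 29 mm, free of the dock, with both jars standing. The load on the wrist is about its weight. I'll lift the rest of the way.

Request:
step_arm(steps=[[[0,0,-4,0,5],[0,0,-11,0,5],[0,0,-19,0,5],[0,0,-28,0,5],[0,0,-37,0,5],[0,0,-46,0,5],[0,0,-55,0,5],[0,0,-62,0,5],[0,0,-66,0,5],[0,0,-68,0,5]]])

```text
time_s: 11.52
eef_pos: [0.597, -0.0257, 0.2344]
tcp_rot: [[-0.148, 0.989, -0.0], [0.989, 0.148, 0.0], [0.0, -0.0, -1.0]]
wrist_force: [-0.8, -0.4, -7.8]
opening: 0.0129
```

Request:
step_arm(steps=[[[0,0,0,0,5],[0,0,0,0,5],[0,0,0,0,5],[0,0,0,0,5],[0,0,0,0,5],[0,0,0,0,5],[0,0,0,0,5],[0,0,0,0,5]]])

```text
time_s: 12.52
eef_pos: [0.597, -0.0257, 0.2342]
tcp_rot: [[-0.148, 0.989, -0.0], [0.989, 0.148, 0.0], [0.0, -0.0, -1.0]]
wrist_force: [0.4, -0.1, -7.8]
opening: 0.0131
```

```bash
python3 look.py 8 wrist scene top; python3 -c "
import cv2;a=cv2.imread('pics/scene8.png')[120:270,150:320];cv2.imwrite('pics/s8z.png',cv2.resize(a,None,fx=4,fy=4))"
```

```text
time_s 12.525
joint_positions [24.1823, 23.9968, -32.2192, 95.4941, 13.8889, 64.5429, -3.298]
eef_pos [0.597, -0.0257, 0.2342]
tcp_rot [[-0.1481, 0.989, -0.0001], [0.989, 0.1481, 0.0001], [0.0001, -0.0001, -1.0]]
wrist_force [0.3789, -0.0977, -7.768]
opening 0.0131
```

View pics/s8z.png

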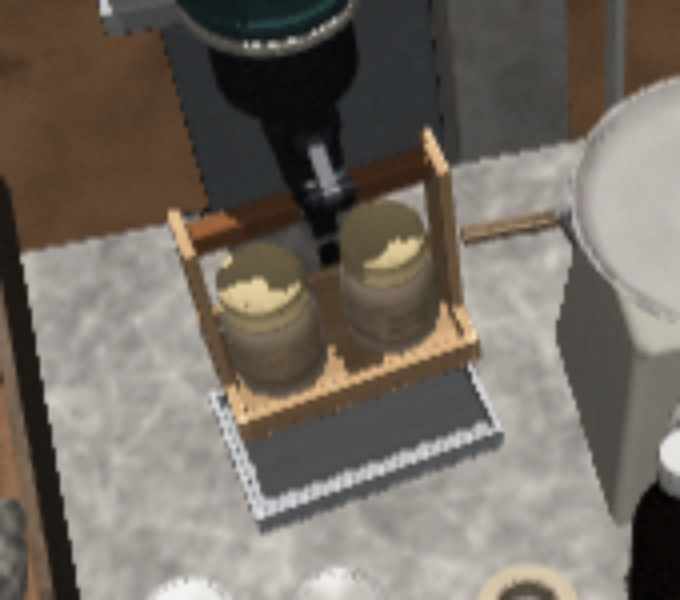

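View pics/wrist8.png

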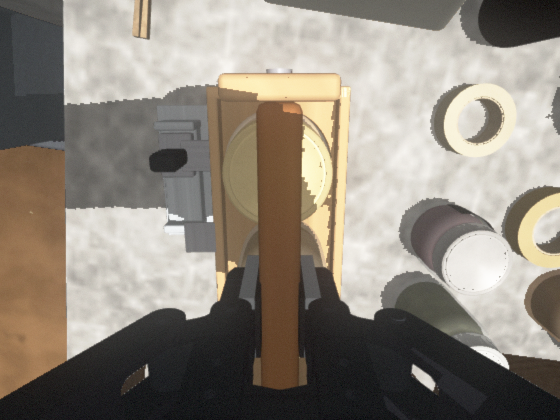

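View pics/top8.png

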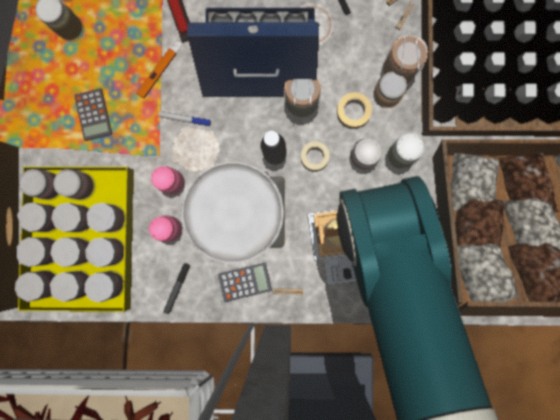

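The caddy hangs level: its board at (279,87) in the wrist view sits exactly where it did before the lift. Both jars are upright, the bolt is still at its left stop, and the bystanders are where they were. Handing in.

Run:
```python
from rig import robot
print(robot.job_done())
```

```text
the job is handed in; nothing more can be done
None
```

I slid the bolt to its open stop while the caddy stood in the dock, then lifted the caddy by its bar. I handed the job in at about 12.7 s (limit 35 s), still holding it over the dock.

- **Bolt:** I gripped the fin and slid it about 42 mm. At the stop, the last push gave 30 N on the wrist and only 0.6 mm of movement. The later pictures show the bolt still open.
- **Lift:** The tool rose 97 mm, so the caddy's underside is about 103 mm above the dock's. I could not measure that height directly.
- **Hold:** Over the last second of holding, the tool moved by 0.2 mm. The wrist carried a steady 7.8 N, against about 8.3 N expected from the stated masses, and the finger opening held at 13 mm on the 14 mm bar.
- **Pictures:** In the wrist view the caddy sits in the gripper as it did before the lift, so it looks level. The scene view shows both jars upright and the caddy clear of the dock. The bystanders looked unmoved by eye.
- **Disagreements:** From the top camera, the dock's sides came out about 3% short of the given sizes, and the two-view height of the fin's top came out 9 mm too high. The wrist-camera positions agreed with the top camera's to about 3 mm, so I used those for the grasps. One colour-mask check of the bar failed, so I read the bar's position from the picture instead.

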